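# Snap the cover onto the cable box

### The arm

A 7-joint arm with a two-finger parallel gripper is mounted at the origin on the work surface. World frame = base frame: x ahead of the robot, y to its left, z up, the work surface at z = 0. Lengths are in m, angles in rad, forces in N, time in s.
With the tool pointing down it reaches from about 0.35 to 0.9 m from the base axis. Payload 19.9 kg.
Tool frame: the origin (TCP) lies between the finger pads; the fingertips stand 19 mm ahead of it and the grasp point (between the pads) is the TCP; z points along the fingers, y is the direction in which the jaws open and shut (so a half turn about z gives the same grasp; the last joint's range is limited). The gripper opens to 94 mm and grips with 3 to 60 N. Pads are 16 mm wide; open, the fingers measure 119 mm over their backs; the gripper's body (75 mm by 177 mm) begins 78 mm behind the grasp point.
Start: joints at [-1.183, 0.417, -0.01, 1.614, 0.005, 1.111, -0.053], TCP at [0.26, 0.568, 0.224] pointing down, gripper open.
Joint ranges: [-2.81, 2.81], [-0.39, 2.02], [-1.27, 1.25], [0.06, 2.57], [-1.19, 4.33], [0.19, 2], [-2.82, 2.82]. Speed limits (rad/s): [1.89, 1.89, 2.39, 2.39, 3.01, 3.01, 3.01].

### API

Orientations are given as a 3x3 rotation matrix whose columns are the frame's x, y, z axes.
In Python, from rig import robot gives the robot as it stands. Calls block until the motion is done:
- robot.move_ptp(position, orientation): joint-space move of the TCP to a pose.
- robot.move_linear(position, velocity=0.15, frame=None, threshold=None): straight line of the TCP; frame=None keeps the orientation; velocity is the mean speed in m/s. With threshold (N) it stops when the force on the tool has changed by that much, and returns True; else False.
- robot.goto_joints(angles): joint-space move.
- robot.gripper_to(opening): finger opening in m; the grip force is fixed at half the most; returns when the fingers have stopped.
- robot.pause(seconds).
- robot.ik(position, orientation): joint angles nearest the present ones, or None.
- robot.get_state(): the state.
- robot.grab_frame(name): name is "scene" or "top" or "wrist"; returns the picture (384x512x3 uint8, red, green, blue); there is no depth.
- robot.camera_info(name): a dict with "fx", "fy", "cx", "cy" (pixels), "rvec" (rotation vector, rad) and "tvec" (3), from world to camera coordinates, as OpenCV has them. Camera axes: x right, y down, z forward; pixel columns grow to the right and rows downward; lengths in m; the calibration is good to about 2 mm. A picture is of the moment at which its call begins: read the wrist's pose just before it. camera_info takes no time and is no camera call; for the wrist camera it gives the pose at the moment of the call.
A pose or a line that the arm cannot do raises robot.PlanningError and nothing moves.
- robot.sign_off(): hands the job in, once; it reports no verdict.
The state is a dict: "time": time; "qpos": joint angles; "joint_vel": joint speeds; "effort": joint torques, N m; "ee_pos": TCP position; "tool_rot": TCP orientation; "force": force on the tool from outside, world axes, zero at the start; "moment": the same for the moment, N m; "opening": finger opening in m.
Only numpy, scipy, OpenCV 4.12 (cv2) and the standard library are available. Lean on these libraries where they do the work, as an engineer would, in place of code of your own. Each camera call takes 0.05 s, during which the arm holds its last target. There are 200 camera calls.

### The job

The cable box on the kitchen-studio counter stands open. Take the cover plate that has a hole in each of its four corners, set it on the box's four snap studs (either way round), then press it down evenly until all four studs have clicked through and it lies flush and level; let go. Leave the other cover, which has only two holes, where it lies.

Things in the scene. Friction and masses are not known exactly. Their poses are not given: they have to be found in the camera images.
- cover: The right cover: grey plastic plate 156 (x) x 121 (y) x 5 mm, about 150 g, flat on the counter, four 25 mm round holes at x +-54, y +-37 mm. On its middle a black bar handle, 70 mm long in x, 16 mm wide in y, 31 to 45 mm above the plate's underside, open below but for a post near each end. Origin: centre of the underside; z up. Half a turn about z makes no difference.
- cable_box: Open dark steel box fixed to the counter, 150 (x) x 115 (y) x 40 mm high, two cable glands on its +x end. Origin: centre of its underside; z up. Four white snap studs at x +-54, y +-37 mm: seat 33 mm wide at 42 mm height, above it a smooth tapered neck, 22 mm thick at the seat, 18 mm at 52 mm, narrowing to 6 mm at the tip, 70 mm. The cones centre a cover let down up to about 6 mm off.
- seat (a point): Point amid the four studs at seat height, 42 mm above the counter; axes as the box. Spring catches jut 5 mm from the necks towards the x ends: the cover first rests loose and level on them, its underside about 15 mm above this point. 10 to 16 N down on the middle of the handle (about 4 N a stud) drives it past them; it snaps when its underside lands on the seats, level with this point.
- other_cover: The wrong cover, a bystander: same plate outline, thickness and handle, but only two 25 mm holes, at x +-54, y 0. Origin: centre of the plate's underside. Lies flat on the counter, to be left there.

How it is judged:
On the way:
1. the cover is set over the four studs, not yet pressed home (horizontal distance between cover and cable_box below 0.015 m and angle between the x axis of cover and the x axis of cable_box, either way round below 0.2 rad and z of cover in the frame of cable_box between 0.0465 and 0.072 m), for 0.1 s.
At the end, for the whole second after the job is handed in: The four-holed cover lies still on the box, centred within 10 mm and turned within 10 degrees (either way round), its underside between 39 and 44.8 mm above the counter (seated at 42 mm, all four catches over it), level within 2 degrees; the two-holed cover lies within 30 mm of where it began (horizontal distance between cover and cable_box below 0.01 m and angle between the x axis of cover and the x axis of cable_box, either way round below 0.175 rad and z of cover in the frame of cable_box between 0.039 and 0.0448 m and angle between cover's own z axis and vertical below 0.035 rad and linear speed of cover below 0.02 m/s and distance of other_cover from where it was at the start of the episode below 0.03 m); the robot touches nothing.
It fails at once if the two-holed cover is moved by more than 50 mm (distance of other_cover from where it was at the start of the episode above 0.05 m).
It fails at once if the four-holed cover is tipped or pressed lopsided by more than 25 degrees (angle between cover's own z axis and vertical above 0.436 rad).
It also fails if it takes over 48 s, if anything falls off the work surface, if the arm or the gripper's body presses on something with over 40 N, if the wrist force passes 120 N, or if a joint passes its speed limit or range.

## Working session

There is one attempt and no reset: what is moved stays moved. The work goes in short steps, each a Python script; the robot and the scene stay as the last script left them, time stands still between calls to the robot, and variables do not carry over. Pictures are saved under pics/ and viewed, about 8 in all and at most 12, crops included, and the job is handed in when it is done.

```bash
mkdir -p pics; python3 - <<'E'
from rig import robot
import cv2
for n in ("top","scene"):
    cv2.imwrite(f"pics/{n}0.png",cv2.resize(robot.grab_frame(n)[:,:,::-1],(800,600),interpolation=cv2.INTER_CUBIC)); print(n,robot.camera_info(n))
print(robot.get_state()["time"],robot.get_state()["tool_rot"])
E
```

```text
top {'fx': 488.98704438158217, 'fy': 488.98704438158217, 'cx': 256.6678557102639, 'cy': 193.11557034641294, 'rvec': array([ 2.11359336, -2.16065365,  0.21087877]), 'tvec': array([0.00779396, 0.55095582, 0.90293776])}
scene {'fx': 462.41456451429895, 'fy': 462.41456451429895, 'cx': 263.09122716506397, 'cy': 188.16916207331784, 'rvec': array([ 2.29069343,  0.70708793, -0.27291682]), 'tvec': array([-0.44791581, -0.15253314,  1.28012647])}
0.1 [[-9.09467372e-01  4.15775138e-01 -3.66639886e-04]
 [ 4.15775289e-01  9.09466801e-01 -1.02324123e-03]
 [-9.19914596e-05 -1.08304432e-03 -9.99999409e-01]]
```

View pics/top0.png

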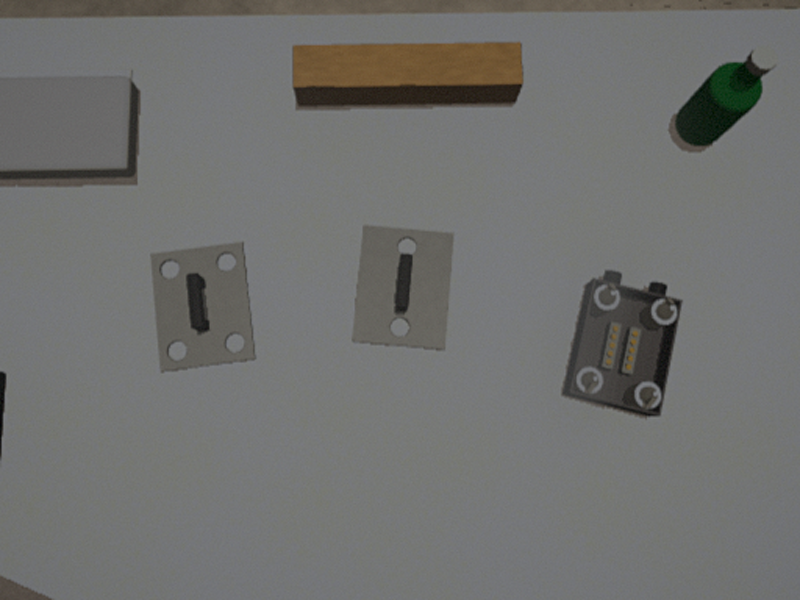

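The top view shows the four-holed cover at left, with holes near (170,269), (227,262), (177,350) and (235,343) on the enlarged picture. The two-holed cover is in the middle. The box is at right, with seats near (607,297), (664,311), (590,380) and (648,395) and the glands pointing up the picture.

```bash
cat > h.py <<'E'
from rig import robot
import numpy as np, cv2
def px2w(ci,uv,z):
    R=cv2.Rodrigues(np.array(ci["rvec"]))[0]; c=-R.T@ci["tvec"]
    uv=np.atleast_2d(np.array(uv,float))
    d=np.c_[(uv[:,0]-ci["cx"])/ci["fx"],(uv[:,1]-ci["cy"])/ci["fy"],np.ones(len(uv))]@R
    return c+d*((z-c[2])/d[:,2])[:,None]
def w2px(ci,P):
    K=np.array([[ci["fx"],0,ci["cx"]],[0,ci["fy"],ci["cy"]],[0,0,1]])
    return cv2.projectPoints(np.array(P,float),np.array(ci["rvec"]),np.array(ci["tvec"]),K,None)[0][:,0]
def fit(P): # holes in order: (+x,+y),(+x,-y),(-x,+y),(-x,-y): centre, yaw, residual mm
    M=np.array([[.054,.037],[.054,-.037],[-.054,.037],[-.054,-.037]]); c=P[:,:2].mean(0); Q=P[:,:2]-c
    yaw=np.arctan2((M[:,0]*Q[:,1]-M[:,1]*Q[:,0]).sum(),(M*Q).sum())
    R=np.array([[np.cos(yaw),-np.sin(yaw)],[np.sin(yaw),np.cos(yaw)]])
    return c,yaw,1e3*np.linalg.norm(Q-M@R.T,axis=1)
def down(a): # tool down, tool x axis at angle a; y = z cross x
    x=np.array([np.cos(a),np.sin(a),0]); z=np.array([0,0,-1.]); return np.c_[x,np.cross(z,x),z]
E
python3 - <<'E'
from h import *
ci=robot.camera_info("top"); s=.64
U=lambda L:(np.array(L)+.5)*s-.5
print(fit(px2w(ci,U([(170,269),(227,262),(177,350),(235,343)]),.003)))
print(fit(px2w(ci,U([(607,297),(664,311),(590,380),(648,395)]),.042)))
print(px2w(ci,U([(405,290)]),0.02))
c,y,_=fit(px2w(ci,U([(170,269),(227,262),(177,350),(235,343)]),.003))
c2,y2,_=fit(px2w(ci,U([(607,297),(664,311),(590,380),(648,395)]),.042))
for p,a in((c,y),(c2,y2)):
  for k in(0,np.pi):
    for z in (.038,.2): print(robot.ik([*p,z],down(a+k)))
E
```

```text
(array([0.55978809, 0.25356857]), np.float64(0.10952315698397809), array([0.47755479, 0.2521882 , 0.43587879, 0.4928868 ]))
(array([ 0.49153901, -0.28543207]), np.float64(-0.26955310688378464), array([0.19769526, 0.35604618, 0.3557265 , 0.39388571]))
[[ 0.57182701 -0.01006837  0.02      ]]
[-0.84965841  0.68599015  0.5101512   1.78029982 -0.44903642  0.79311951
 -1.57629449]
[-0.91655314  0.47801143  0.5956866   1.68198527 -0.29805055  1.07361005
 -1.69056398]
[-0.49766234  0.62453488  0.0296839   1.76750685 -0.02546445  0.74992164
  1.22537548]
[-0.53366647  0.4219944   0.07653621  1.66836026 -0.03605759  1.0526122
  1.23436315]
[-0.13636878  0.73182442  0.81945912  1.90658649 -0.72417781  0.82872907
 -0.76538738]
[-0.20742691  0.47083709  0.8928686   1.80514894 -0.4155397   1.06594399
 -1.00149605]
[ 0.06270947  0.62627483  0.53242553  1.90053608 -0.45833905  0.73752211
  2.1594525 ]
[-0.18941524  0.46070626  0.86523624  1.80467621 -0.39818799  1.06095964
  2.12482465]
```

View pics/scene0.png

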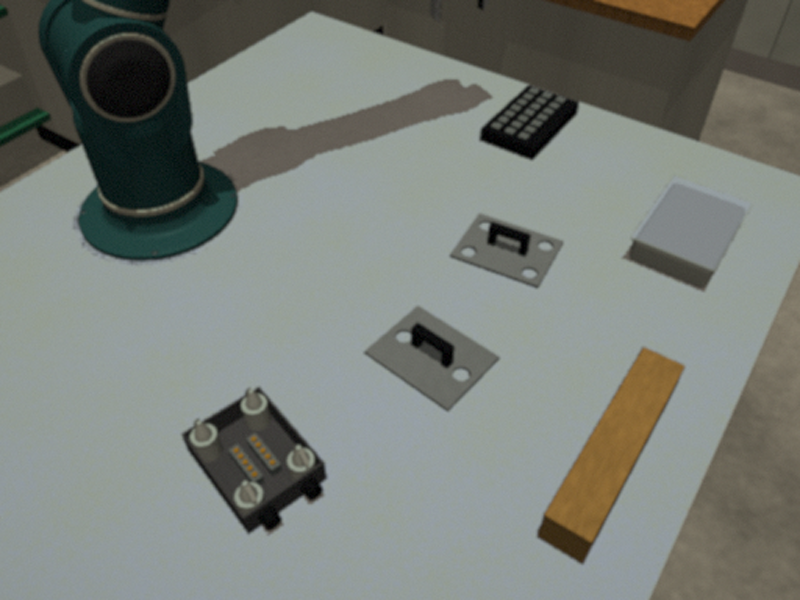

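```bash
python3 - <<'E'
from h import *
robot.move_ptp([.5598,.2536,.16],down(.1095))
ci=robot.camera_info("wrist"); f=robot.grab_frame("wrist")
w=w2px(ci,[[.5598,.2536,.045]]+[[.5598+np.cos(.1095)*x-np.sin(.1095)*y,.2536+np.sin(.1095)*x+np.cos(.1095)*y,.005] for x in(.054,-.054) for y in(.037,-.037)])
print(w)
g=f[:,:,::-1].copy()
for u in w: cv2.drawMarker(g,tuple(int(round(v)) for v in u),(0,0,255),cv2.MARKER_CROSS,9)
cv2.imwrite("pics/w1.png",cv2.resize(g,(800,600))); print(robot.get_state()["time"],robot.get_state()["ee_pos"])
E
```

```text
[[253.17004923 194.87429761]
 [217.69794562 133.88767623]
 [288.87787317 134.14052322]
 [220.46204276 229.86480944]
 [285.23542431 230.08838549]]
1.7667 [0.55936415 0.25469693 0.15995244]
```

View pics/w1.png

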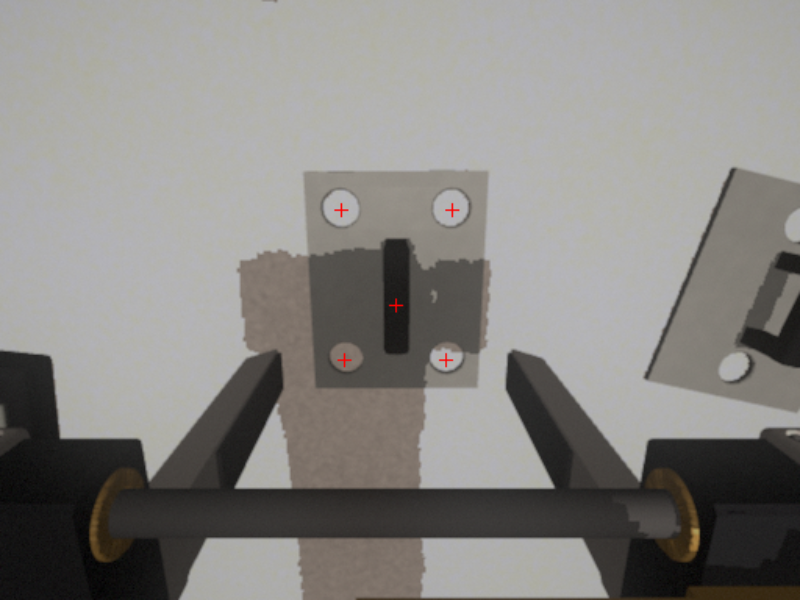

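The predicted crosses land on the holes and the handle to within about 2 px (roughly 1–2 mm), so the estimate holds. I'll grasp, lift and carry the cover to above the box.

```bash
python3 - <<'E'
from h import *
robot.move_linear([.5598,.2536,.038],.12)
robot.gripper_to(0.0); s=robot.get_state(); print("grip",s["opening"],s["ee_pos"],s["force"])
robot.move_linear([.5598,.2536,.2],.15); s=robot.get_state(); print(s["opening"],s["force"])
robot.move_ptp([.4915,-.2854,.2],down(-.2696)); robot.pause(.3)
robot.move_linear([.4915,-.2854,.145],.1); robot.pause(.3)
s=robot.get_state(); print(s["time"],s["ee_pos"],s["opening"],s["force"],s["moment"])
for n in("wrist","top"):
  print(robot.camera_info(n)) if n=="wrist" else 0
  f=robot.grab_frame(n)[:,:,::-1]; cv2.imwrite(f"pics/{n}2.png",cv2.resize(f if n=="wrist" else f[130:310,300:512],(800,600) if n=="wrist" else (706,600),interpolation=cv2.INTER_CUBIC))
E
```

```text
grip 0.015853121902315734 [0.55977752 0.2535675  0.03798037] [-0.29613659 -0.59617543  0.15498527]
0.015657561857274214 [ 0.01883873  0.63688316 -1.56215324]
8.6 [ 0.49167098 -0.28543698  0.14532991] 0.015657146605232874 [-0.46656175 -0.25034779 -1.89491983] [ 0.03877089  0.14338627 -0.00959669]
{'fx': 297.9835590729574, 'fy': 297.9835590729574, 'cx': 252.01566691944726, 'cy': 193.0396009984723, 'rvec': array([-1.78702955,  2.34580132,  0.33920757]), 'tvec': array([-0.14442414,  0.52082646,  0.47165439])}
```

View pics/wrist2.png

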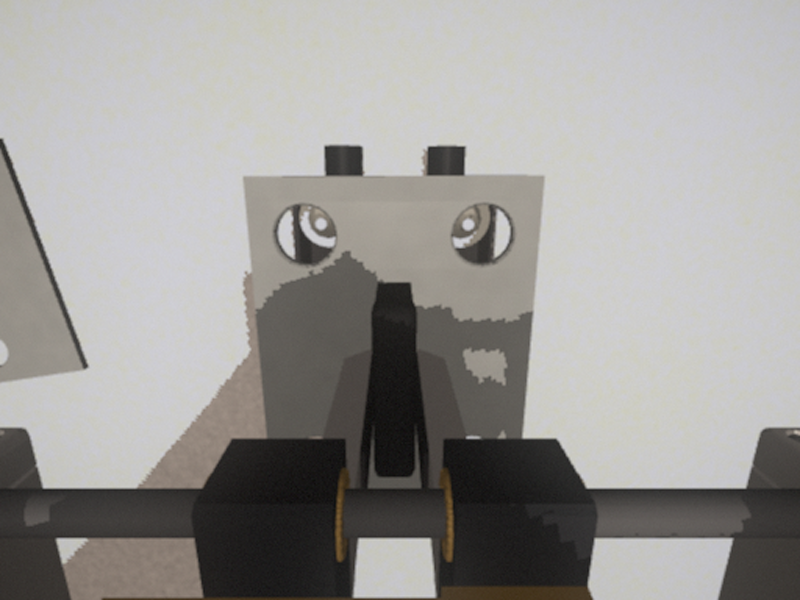

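The wrist view shows the two +x holes centred near (306,234) and (482,234). The +x stud tips are visible through them near (321,224) and (468,225). I'll compare the world positions.

```bash
python3 - <<'E'
from h import *
ci={'fx':297.98356,'fy':297.98356,'cx':252.015667,'cy':193.0396,'rvec':np.array([-1.78702955,2.34580132,.33920757]),'tvec':np.array([-.14442414,.52082646,.47165439])}
U=lambda L:(np.array(L)+.5)*.64-.5
H=px2w(ci,U([(306,234),(482,234)]),.11); T=px2w(ci,U([(321,224),(468,225)]),.07)
print(H,T,np.linalg.norm(H[0]-H[1]),np.linalg.norm(T[0]-T[1]))
a=-.2696; x=np.array([np.cos(a),np.sin(a)]);y=np.array([-x[1],x[0]]); d=(T-H)[:,:2]; print("stud-hole along x,y mm",d@x*1e3,d@y*1e3)
E
```

```text
[[ 0.55481085 -0.26447142  0.11      ]
 [ 0.53525253 -0.33547848  0.11      ]] [[ 0.5540686  -0.26448646  0.07      ]
 [ 0.5340126  -0.33542152  0.07      ]] 0.0736514137320503 0.07371584985498045
stud-hole along x,y mm [-0.71142835 -1.21030621] [-0.21219034 -0.2753486 ]
```

View pics/top2.png

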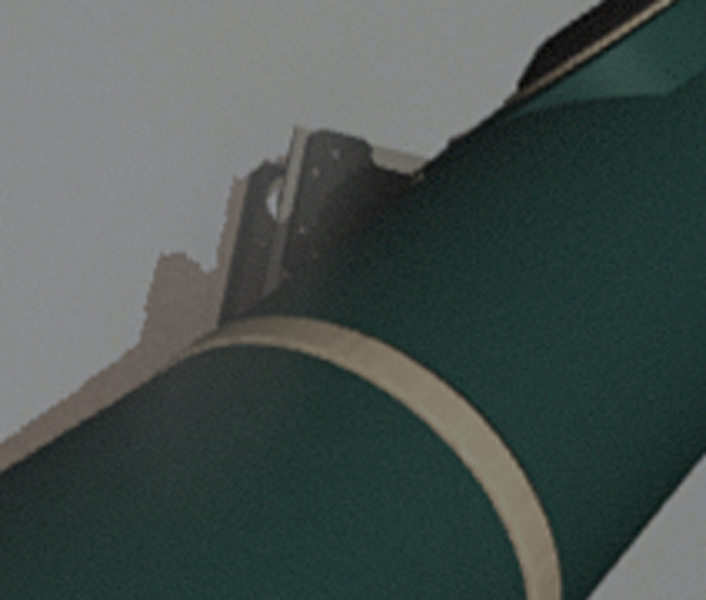

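The holes and stud tips agree within about 1 mm; the top view is blocked by the arm. I'll lower it onto the catches.

```bash
python3 - <<'E'
from h import *
a=-.2696; p=np.array([.4915-.0007*np.cos(a),-.2854-.0007*np.sin(a)])
def sh(t): 
    s=robot.get_state(); print(t,round(s["time"],2),s["ee_pos"].round(4),round(s["opening"],4),s["force"].round(2),s["moment"].round(2))
sh(0)
print(robot.move_linear([*p,.102],.06,threshold=6)); sh("pre")
print(robot.move_linear([*p,.092],.015,threshold=3)); sh("rest"); robot.pause(.3); sh("rest")
cv2.imwrite("pics/s3.png",cv2.resize(robot.grab_frame("scene")[220:370,80:280][:,:,::-1],(800,600),interpolation=cv2.INTER_CUBIC))
E
```

```text
0 8.7 [ 0.4916 -0.2854  0.1452] 0.0159 [-0.63  1.6  -2.44] [0.05 0.13 0.05]
False
pre 9.57 [ 0.4909 -0.2854  0.1022] 0.0155 [ 0.44 -0.63 -1.18] [-0.08  0.18  0.03]
True
rest 10.12 [ 0.4908 -0.2851  0.0934] 0.0156 [0.4  0.6  0.94] [-0.21 -0.04  0.01]
rest 10.42 [ 0.4907 -0.285   0.0935] 0.0156 [ 1.13 -2.15 -0.62] [-0.35 -0.1  -0.05]
```

View pics/s3.png

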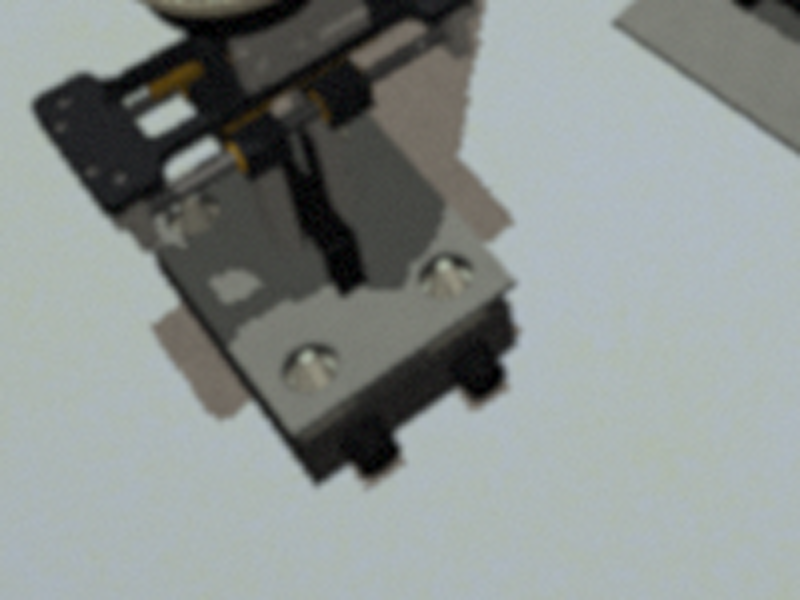

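The stud tips show through the holes at about (310,368), (445,275) and (190,210), and the cover sits level above the box. The TCP height of 0.0935 puts the underside at about 0.0555, on the catches. Next I'll press while holding the handle.

```bash
python3 - <<'E'
from h import *
a=-.2696; p=np.array([.4915-.0007*np.cos(a),-.2854-.0007*np.sin(a)])
for z in np.arange(.091,.0765,-.002):
    hit=robot.move_linear([*p,z],.02,threshold=25)
    s=robot.get_state(); print(round(z,3),hit,round(s["time"],2),s["ee_pos"].round(4),round(s["opening"],4),s["force"].round(1),s["moment"].round(2))
    if hit: break
E
```

```text
0.091 False 10.74 [ 0.4907 -0.2852  0.0909] 0.0157 [0.5 0.3 1.5] [-0.21  0.04  0.  ]
0.089 False 10.99 [ 0.4908 -0.2852  0.0889] 0.0155 [-0.1 -0.9  2.1] [-0.18  0.09  0.02]
0.087 False 11.24 [ 0.4905 -0.285   0.0866] 0.0157 [ 0.3 -1.2 -4.4] [-0.34  0.02 -0.02]
0.085 False 11.49 [ 0.4907 -0.2851  0.0848] 0.0155 [ 0.2 -1.2 -3.7] [-0.14 -0.04 -0.01]
0.083 False 11.74 [ 0.491  -0.2851  0.0828] 0.0161 [ 3.1 -1.5 -5.1] [-0.34 -0.67 -0.03]
0.081 False 11.99 [ 0.4905 -0.285   0.0808] 0.016 [ 0.1 -0.7 -1.6] [ 0.01  0.17 -0.  ]
0.079 False 12.24 [ 0.4909 -0.2853  0.0795] 0.0156 [-2.7  2.7 10.2] [ 0.5   0.46 -0.01]
0.077 False 12.49 [ 0.4916 -0.2855  0.0783] 0.0159 [-1.8  6.2 24.7] [1.25 0.76 0.06]
```

The force rises to 25 N at TCP z of about 0.078, which suggests it is seated. I'll release, then tap the handle top with closed fingers to check the height. If seated, contact should come at TCP z of about 0.106.

```bash
python3 - <<'E'
from h import *
a=-.2696; p=np.array([.4915-.0007*np.cos(a),-.2854-.0007*np.sin(a)])
def sh(t,h=None):
    s=robot.get_state(); print(t,h,round(s["time"],2),s["ee_pos"].round(4),round(s["opening"],4),s["force"].round(1))
robot.move_linear([*p,.0795],.02); sh("relax")
robot.gripper_to(.05); robot.move_linear([*p,.15],.1); robot.gripper_to(0); sh("closed")
robot.move_linear([*p,.116],.1)
sh("tap",robot.move_linear([*p,.100],.015,threshold=4))
sh("press",robot.move_linear([*p,.100],.015,threshold=18))
robot.move_linear([*p,.25],.15); robot.move_ptp([.45,.1,.3],down(0)); sh("away")
for n,c in(("top",np.s_[130:310,300:512]),("scene",np.s_[220:370,80:280])):
    cv2.imwrite(f"pics/{n}4.png",cv2.resize(robot.grab_frame(n)[c][:,:,::-1],(800,600) if n=="scene" else(706,600),interpolation=cv2.INTER_CUBIC))
E
```

```text
relax None 12.77 [ 0.4907 -0.2851  0.0794] 0.0158 [-0.4  0.4 -1.1]
closed None 15.2 [ 0.4908 -0.2852  0.15  ] 0.0 [-0.1 -0.4  0.3]
tap True 16.38 [ 0.4909 -0.2852  0.1063] 0.0003 [-1.1  0.8  8.4]
press True 16.59 [ 0.4909 -0.2852  0.1063] 0.0004 [-2.3  2.5 12.6]
away None 19.15 [0.4503 0.0991 0.2999] 0.0006 [-0.1 -1.   0.3]
```

View pics/scene4.png

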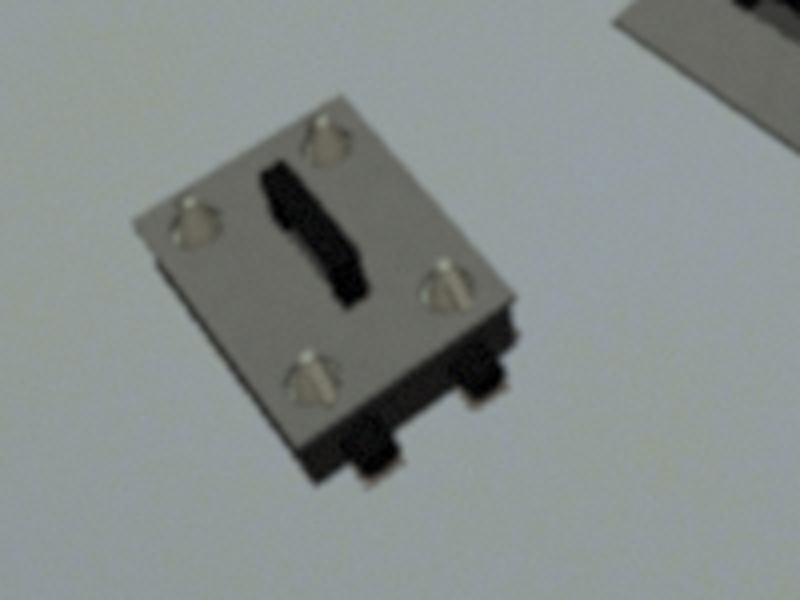

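View pics/top4.png

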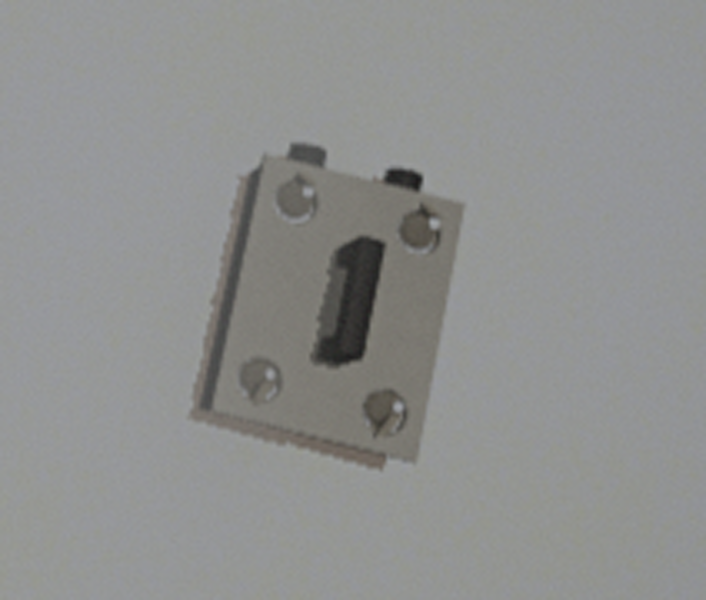

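The last views show all four studs through the holes and the plate lying parallel to the box. The tap met the handle top at 0.0873, so the underside is at about 0.0423, which is seat height. Since no corner can go below its seat, the plate must be level.

```bash
python3 -c "
from rig import robot
robot.sign_off()"
```

```text
the job is handed in; nothing more can be done
```

I set the four-holed cover on the cable box, pressed it down until it seated, let go and handed the job in. The robot clock stood at about 19 s, and sign-off gives no verdict.

- **Placing:** The cover first rested on the catches with its underside at about 55.5 mm. I pressed it home in steps, holding the handle, and the force reached about 25 N at the seat.
- **Seating check:** A tap on the handle top with closed fingers put the underside at about 42.3 mm. A centre at that height means all four corners are down.
- **Final pictures:** Both final views (top and scene) show all four studs through their holes and the plate in line with the box.
- **Other cover:** I never touched the two-holed cover. The arm is clear of everything.
- **Not checked:** I did not measure the final tilt or the two-holed cover's position separately. The top camera was blocked by the arm while I aligned the cover, so I used the wrist view there; holes and studs agreed within about 1 mm.

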